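# Lock the contact wheel into its cradle

## Task

The grinder's rubber-tyred contact wheel has slipped sideways in its cradle. Without lifting it out, slide it along its axle until its long hub rests against the bearing block on that side; only then swing both hinged bearing caps over and press each down until its catch snaps and holds it fully shut. Leave the other things on the bench where they are.

Things in the scene. Friction and masses are not known exactly. Their poses are not given: they have to be found in the camera images.
- cradle: Fixed wheel cradle: base plate 150 x 210 x 10 mm and two grey bearing blocks at y = +60 (left) and -60 mm (right), each 30 mm thick in y, x -30 to +38, top at z = 78. Origin: centre of the underside, on the bench. z up; y along the axle, to the left; caps hinge on the +x side, catch on the -x side (towards the robot). Slots 21.6 mm wide at x = 0 carry the axle, its centre at z = 66.
- wheel: Loose wheel, 0.5 to 0.8 kg, free to spin and slide along y in the slots. Black tyre 100 mm diameter, 30 mm wide; steel axle 20 mm diameter, 196 mm long. Origin: on the axle, mid tyre; its y axis is the axle, pointing left. Hub 34 mm diameter on the left only, from the tyre to 45 mm from the origin. Starts 11 to 22 mm to the right of home.
- stop (a point): Where the hub's end meets the left block: on the axle line at the block's inner face (cradle x 0, y +45, z 66 mm). Home = hub touching it, wheel origin at cradle y = 0. Then two axle grooves (17 mm wide, 10 mm diameter, 60 mm either side of the origin) lie under the caps' 10 mm wide tongues; over 3 mm off, the tongues land on the axle and the caps stop about 0.1 rad short of shut.
- cap_left (a joint): Left cap's hinge angle (rad): 0 shut, 1.75 to 2.25 at the start (past upright, leaning to +x). Aluminium plate 92 mm from hinge line to free end (a ridged thumb tab), 26 mm wide; when shut it is level, top 87 mm above the bench. Hinge friction (0.07 N m) keeps it where it is left. The catch meets it at 0.11 rad, its crest is at 0.05, then it pulls to 0; needs about 10 N down on the tab.
- cap_right (a joint): The same for the cap of the right block.
- cap_left_hinge (a point): on the left cap's hinge line, mid width: cradle x +34, y +60, z 78 mm. It turns with the cap.
- cap_right_hinge (a point): on the right cap's hinge line, mid width: cradle x +34, y -60, z 78 mm. It turns with the cap.
- cap_left_tip (a point): free end of the left cap's tab, mid width, on its outer (when shut: top) face: 92 mm from the hinge along the plate and 9 mm off the hinge's plane.
- cap_right_tip (a point): the same on the right cap.
- wire_brush: bystander: wire brush with a wooden back, 200 x 55 x 35 mm, lying; origin under its centre.
- screwdriver: bystander: screwdriver lying on the bench.
- spanner: bystander: steel spanner lying on the bench.
- whetstone: bystander: grey whetstone on a wooden base, 180 x 66 x 36 mm.
- oil_bottle: bystander: amber oil bottle, 52 mm diameter, 140 mm tall, standing.
- spare_wheel: bystander: small spare wheel lying flat, 84 mm diameter, 28 mm high.
- knife: bystander: kitchen knife with a white handle, 280 mm long, lying.
Things that resemble listed ones, but are neither listed nor needed, are in the scene too. Of the things like the wheel, leave any that is red or yellow; of the rest the larger one is meant.

How it is judged:
On the way, in this order (a step that is already met when the one before it is completed fails the run):
1. the wheel is slid home in its slots, its hub against the left block (within 3 mm), while both caps are still open (y of wheel in the frame of cradle between -0.003 and 0.003 m and z of wheel in the frame of cradle between 0.063 and 0.069 m and value of joint each of cap_left, cap_right above 0.3 rad), for 0.2 s.
2. one cap is snapped shut with the wheel home (y of wheel in the frame of cradle between -0.003 and 0.003 m and z of wheel in the frame of cradle between 0.063 and 0.069 m and value of joint any of cap_left, cap_right below 0.025 rad), for 0.2 s.
At the end, for the whole second after the job is handed in: Both caps are held fully shut by their catches (hinge angles under 0.025 rad), the wheel lies at rest in its slots within 3 mm of home along its axle and within 3 mm of its seated height (y of wheel in the frame of cradle between -0.003 and 0.003 m and z of wheel in the frame of cradle between 0.063 and 0.069 m and value of joint each of cap_left, cap_right below 0.025 rad and linear speed of wheel below 0.02 m/s); the robot touches nothing.
It fails at once if the wheel is lifted out of its slots (more than 10 mm up) (z of wheel in the frame of cradle above 0.076 m).
It fails at once if a bystander is moved more than 30 mm (distance of any of wire_brush, screwdriver, spanner, whetstone, oil_bottle, spare_wheel, knife from where it was at the start of the episode above 0.03 m).
It also fails if it takes over 54 s, if anything falls off the work surface, if the arm or the gripper's body presses on something with over 40 N, if the wrist force passes 120 N, or if a joint passes its speed limit or range.

## Robot

A 7-joint arm with a two-finger parallel gripper is mounted at the origin on the work surface. World frame = base frame: x ahead of the robot, y to its left, z up, the work surface at z = 0. Lengths are in m, angles in rad, forces in N, time in s.
With the tool pointing down it reaches from about 0.4 to 0.875 m from the base axis. Payload 4.4 kg.
Tool frame: the origin (TCP) lies midway between the tips of the shut fingers; the grasp point (between the pads) lies 19 mm behind it (bot.grasp_offset is the distance from the TCP to the grasp point, in m); z points along the fingers, y is the line along which they close (so a half turn about z gives the same grasp; the last joint's range is limited). The gripper opens to 85 mm and grips with 20 to 120 N. Pads are 22 mm wide; open, the fingers measure 114 mm over their backs; the gripper's body (76 mm by 85 mm) begins 54 mm behind the grasp point. The pads swing forward as they close: fully open they stand 13 mm farther back than shut.
Start: joints at [1.195, 0.628, 0.038, 1.517, -0.027, 0.996, -0.02], TCP at [0.198, -0.619, 0.231] pointing down, gripper open.
Joint ranges: [-3.06, 3.06], [-0.37, 2.12], [-1.25, 1.32], [0.18, 2.47], [-1.1, 4.24], [0.23, 1.98], [-2.94, 2.94]. Speed limits (rad/s): [2.57, 2.57, 3.14, 3.14, 3.14, 3.14, 3.14].

## Interface

Orientations are given as a unit quaternion [w, x, y, z].
In Python, from plant import bot gives the robot as it stands. The module is installed in compiled form; this text tells all that it offers.
- The arm moves only by the tool arm_command, never from a script. Its argument "steps" is a list of rows, each a list of 3 entries, a list of its own where there are three numbers: the closure, from -1 (fully open) to 1 (shut), then the shift along the tool's x, y, z in mm, then the turn, a rotation vector about the tool's x, y, z in degrees. A call has 1 to 8 rows; each row shifts and turns the commanded pose from where the row before left it, along the tool's axes as they then stand; what a row does not reach is not made up. A row lasts 1/8 s, in which the tool goes at most 62.5 mm and 10.7 degrees, less where a joint would pass 70% of its speed; a pose out of reach is approached as far as the arm can. A call is refused whole if a number of a shift passes 62.5 or a number of a turn 10.7, either way. A call with a gripper value outside its range is refused whole. The fingers move at their own pace and stop on an object; "force" is the grip in N (left out, the last holds). Time passes only in rows, so rows that do not move let the fingers close. It gives the time, the measured TCP pose, the force, the opening and the grip force at its end, in the units of the state.
- bot.get_obs(): the state, without advancing time (a new reading comes with each control period).
- bot.capture(name): name is "scene" or "top"; returns a dict with "pixels" (384x512x3 uint8, red, green, blue), "fx", "fy", "cx", "cy" (pixels), "camera_from_world" (4x4, takes a point from world to camera coordinates). Camera axes: x right, y up, looking along -z (the intrinsics and any distortion apply to the point x, -y, -z); pixel columns grow to the right and rows downward; lengths in m; the calibration is good to about 2 mm. A picture is of the moment at which its call begins. There is no depth.
- bot.close_job(): hands the job in; it is judged then, once.
The state is a dict: "time_s": time; "joint_positions": joint angles; "dq": joint speeds; "joint_efforts": joint torques, N m; "eef_pos": TCP position; "tcp_rot": TCP orientation; "contact_force": force on the tool from outside, world axes, zero at the start; "ft_torque": the same for the moment, N m; "gripper_width": opening from 0.0 (shut) to 1.0 (fully open); "gripper_force": force on a finger pad.
Only numpy, scipy, OpenCV 4.12 (cv2) and the standard library are available. Lean on these libraries where they do the work, as an engineer would, in place of code of your own. Each camera call takes 0.05 s, during which the arm holds its last target. There are 200 camera calls.

## Working session

There is one attempt and no reset: what is moved stays moved. The work goes in short steps, Python scripts to look and compute and a tool call to move; the robot and the scene stay as the last step left them, time stands still between calls to the robot, and variables do not carry over. Pictures are saved under pics/ and viewed, at most 10 in all, crops included, and the job is handed in when it is done.

Besides the shell and the picture viewer there is one more tool, called in YAML: its name, and indented under it one key for each argument. arm_command: Moves the arm, as the interface text tells. Its arguments: {"type":"object","properties":{"steps":{"type":"array","items":{"type":"array"}},"force":{"type":"number"}},"required":["steps"]}

```bash
mkdir -p pics
cat > h.py <<'E'
import numpy as np, cv2
from plant import bot
from scipy.spatial.transform import Rotation as R
def snap(name,fn,crop=None,s=1):
    c=bot.capture(name); im=c["pixels"][:,:,::-1]
    np.savez(f"cal_{name}.npz",**{k:c[k] for k in("fx","fy","cx","cy","camera_from_world")})
    cv2.imwrite(f"pics/raw_{fn}.png",im)
    if crop: x0,y0,x1,y1=crop; im=im[y0:y1,x0:x1]
    cv2.imwrite(f"pics/{fn}.png",cv2.resize(im,None,fx=s,fy=s,interpolation=cv2.INTER_CUBIC))
def cal(name): return dict(np.load(f"cal_{name}.npz"))
def ray(name,u,v):
    c=cal(name);T=c["camera_from_world"]
    d=np.array([(u-c["cx"])/c["fx"],-(v-c["cy"])/c["fy"],-1.])
    return -T[:3,:3].T@T[:3,3],T[:3,:3].T@d
def at_z(name,u,v,z):
    o,d=ray(name,u,v); return o+d*(z-o[2])/d[2]
def proj(name,p):
    c=cal(name);T=c["camera_from_world"];q=T[:3,:3]@np.asarray(p)+T[:3,3]
    return np.array([c["cx"]+c["fx"]*q[0]/-q[2],c["cy"]+c["fy"]*q[1]/q[2]])
E
python3 - <<'E'
from h import *
snap("scene","s0",s=1.5);snap("top","t0",s=1.5)
o=bot.get_obs();print(o["eef_pos"],o["tcp_rot"],o["contact_force"])
for n in("scene","top"):print(n,ray(n,256,192),cal(n)["fx"])
E
```

```text
[ 0.19801222 -0.61851903  0.2304834 ] [-8.38120753e-04  9.88029302e-01  1.54263980e-01 -1.44482706e-04] [ 0.27928415 -0.62144246  0.34419469]
scene (array([ 1.35550048, -0.37799196,  0.99669049]), array([-0.62391326,  0.33253227, -0.70729324])) 437.7594333639126
top (array([0.51281329, 0.07056835, 1.08046297]), array([ 0.05406472, -0.02033519, -0.99835215])) 369.7776962047797
```

View pics/s0.png

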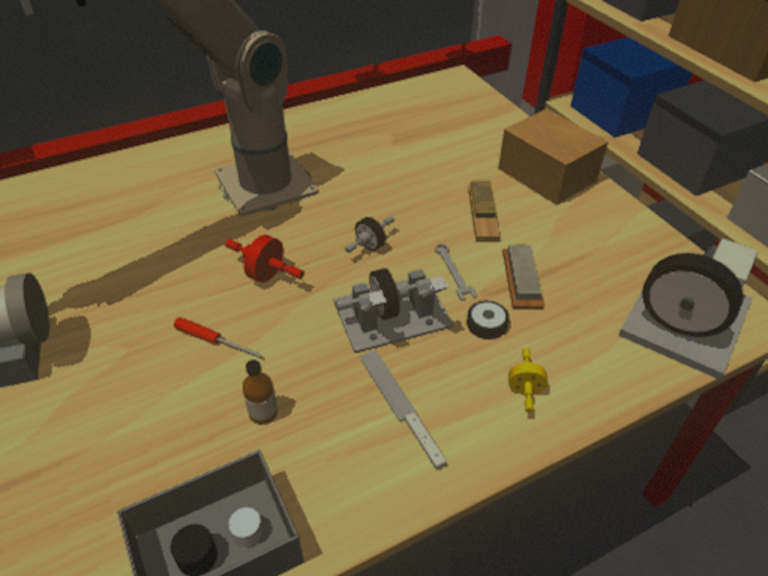

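View pics/t0.png

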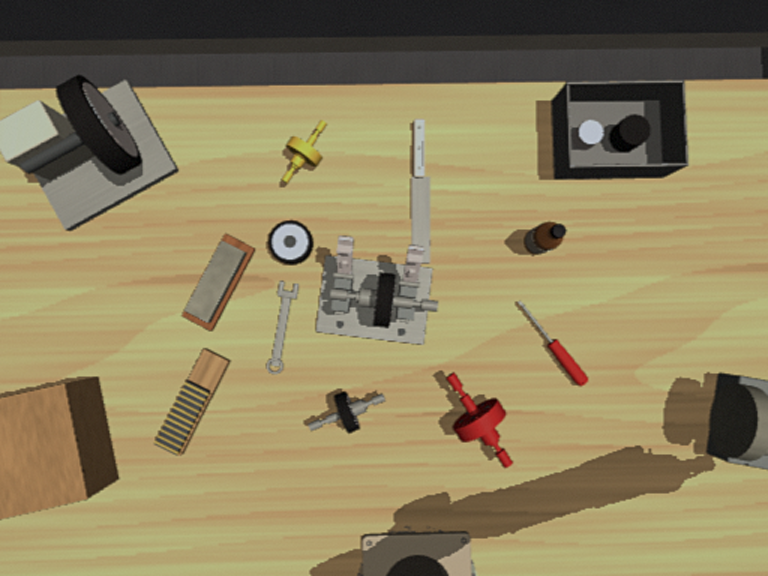

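The scene picture (768x576) shows the cradle at about (390,310), with the black wheel in it at (385,292). The top picture shows the cradle at (375,300), tyre at (385,299), and the cap tabs at (346,245) and (415,255), leaning away from the robot.

Candidates for the wheel in the top picture:
- Red at (480,420): ruled out by colour.
- Yellow at (303,152): ruled out by colour.
- Small dark one at (345,411): lying loose and smaller.
- Larger black one at (385,299): sits in the cradle slots, so this is the one meant.

I'll confirm it in one enlarged crop.

Run:
```python
import cv2,numpy as np
a=cv2.imread("pics/raw_t0.png")[145:245,200:300]; a=cv2.resize(a,None,fx=6,fy=6,interpolation=cv2.INTER_CUBIC)
cv2.imwrite("pics/t0c.png",a)
b=cv2.imread("pics/raw_s0.png")[170:240,215:310]; cv2.imwrite("pics/s0c.png",cv2.resize(b,None,fx=8,fy=8,interpolation=cv2.INTER_CUBIC))
```

```text
(no output)
```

View pics/t0c.png

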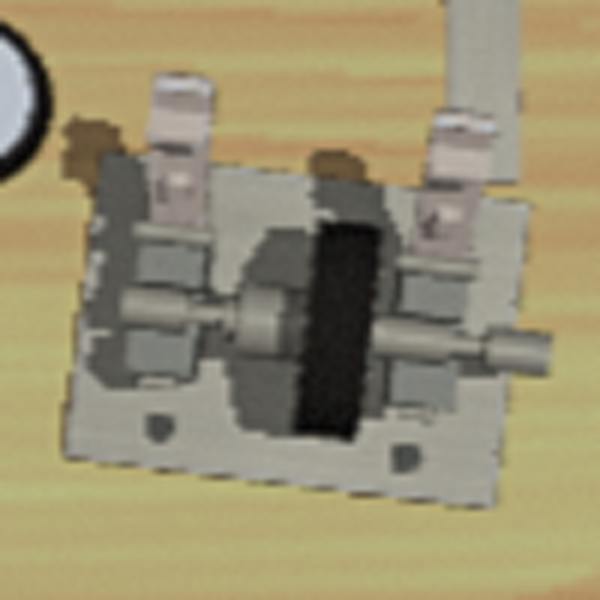

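View pics/s0c.png

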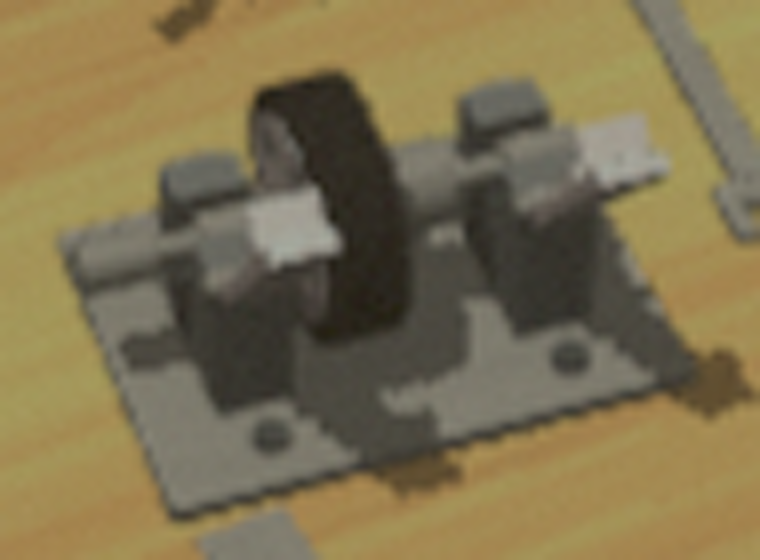

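The top crop confirms the larger black wheel with its long hub on the left at (262,318). Plate corners are at (65,458), (495,507), (528,205) and (100,153), axle ends at (122,305) and (551,352). The tab free edges are at about (185,80) left and (465,118) right. Next I fit the poses from these.

```bash
cat > pose.py <<'E'
from h import *
from scipy.optimize import least_squares
px=lambda p:(np.array(p)+.5)/6-.5+[200,145]
sx=lambda p:(np.array(p)+.5)/8-.5+[215,170]
def W(c,p): 
    x,y,a=c; return np.array([x+p[0]*np.cos(a)-p[1]*np.sin(a),y+p[0]*np.sin(a)+p[1]*np.cos(a),p[2]])
if __name__=="__main__":
    C=[(-.075,.105,.01),(-.075,-.105,.01),(.075,-.105,.01),(.075,.105,.01)]
    P=[px(p) for p in[(65,458),(495,507),(528,205),(100,153)]]
    S=[(None),sx((62,238)),sx((178,515)),sx((695,375))]
    f=lambda c:np.concatenate([proj("top",W(c,p))-q for p,q in zip(C,P)]+[proj("scene",W(c,p))-q for p,q in zip(C,S) if q is not None])
    r=least_squares(f,[.53,.05,0]);print(r.x,np.round(r.fun,1));c=r.x;np.save("cradle.npy",c)
    # wheel offset: axle ends
    g=lambda y:np.concatenate([proj("top",W(c,(0,y[0]+.098,.066)))-px((122,305)),proj("top",W(c,(0,y[0]-.098,.066)))-px((551,352)),
      proj("scene",W(c,(0,y[0]-.098,.066)))-sx((82,270))])
    r=least_squares(g,[-.015]);print(r.x,np.round(r.fun,1))
    tip=lambda q,y:W(c,(.034-.092*np.cos(q)+.009*np.sin(q),y,.078+.092*np.sin(q)+.009*np.cos(q)))
    for y,t,s in((.06,(185,77),(655,145)),(-.06,(465,115),(330,225))):
        r=least_squares(lambda q:np.concatenate([proj("top",tip(q[0],y))-px(t),proj("scene",tip(q[0],y))-sx(s)]),[2.]);print(r.x,np.round(r.fun,1),tip(r.x[0],y))
    for k in((0,0,.066),(0,.06,.078),(0,-.06,.078)):print(W(c,k))
    print("tool x,y",R.from_quat(np.roll(bot.get_obs()["tcp_rot"],-1)).as_matrix())
E
python3 pose.py
```

```text
[ 0.55014299  0.06929304 -0.13585407] [-0.5  0.   0.1  0.1  0.3 -0.9 -0.2 -0.6 -1.  -0.6 -0.6 -0.3  0.7 -0.9]
[-0.0175843] [ 0.  -0.2 -0.6  0.1 -0.5  0.3]
[2.13975736] [-0.8  1.4 -2.7  1.9] [0.64857715 0.11639546 0.15065762]
[2.11987363] [-0.3  1.  -3.3  1.8] [ 0.63088227 -0.00230168  0.15177949]
[0.55014299 0.06929304 0.066     ]
[0.55826918 0.12874021 0.078     ]
[0.5420168  0.00984588 0.078     ]
tool x,y [[ 9.52405207e-01  3.04834422e-01 -5.44089981e-04]
 [ 3.04834907e-01 -9.52403844e-01  1.61159877e-03]
 [-2.69226093e-05 -1.70075268e-03 -9.99998553e-01]]
```

Run:
```python
from h import *
for z in (.2,.231,.3,.4,.5): print(z,[np.round(proj(n,(.198,-.619,z))*1.5) for n in("scene","top")])
for z in(0,.1,.2):print([np.round(at_z("top",u/1.5,v/1.5,z),3) for u,v in((708,375),(708,460),(760,376))], np.round(at_z("scene",45/1.5,330/1.5,z),3))
```

```text
0.2 [array([-30., 241.]), array([813., 508.])]
0.231 [array([-37., 228.]), array([829., 515.])]
0.3 [array([-55., 197.]), array([870., 532.])]
0.4 [array([-85., 147.]), array([943., 564.])]
0.5 [array([-118.,   90.]), array([1041.,  606.])]
[array([ 0.388, -0.582,  0.   ]), array([ 0.224, -0.574,  0.   ]), array([ 0.383, -0.685,  0.   ])] [ 0.27  -0.568 -0.   ]
[array([ 0.399, -0.522,  0.1  ]), array([ 0.251, -0.514,  0.1  ]), array([ 0.395, -0.615,  0.1  ])] [ 0.379 -0.549  0.1  ]
[array([ 0.411, -0.461,  0.2  ]), array([ 0.277, -0.455,  0.2  ]), array([ 0.407, -0.545,  0.2  ])] [ 0.488 -0.53   0.2  ]
```

Both pictures also show a bench grinder just ahead of the start pose. I'll raise the arm and turn the tool to line up with the cradle axes (tool x = cradle +x, tool y = cradle −y), then go over.

arm_command:
  steps:
    - [1,[0,0,-35],[0,0,8.5]]
    - [1,[0,0,-35],[0,0,8.5]]
    - [1,[0,0,-35],[0,0,8.5]]
    - [1,[0,0,0],[0,0,0]]
  force: 40

```text
time_s: 0.6
eef_pos: [0.1986, -0.6204, 0.3391]
tcp_rot: [0.003, 0.998, -0.068, 0.001]
contact_force: [-0.0, -0.4, -0.5]
gripper_width: 0.145
gripper_force: 0.0
```

arm_command:
  steps:
    - [1,[25,-58],[0,0,0]]

```text
validation failed for argument at $.st...
```

arm_command:
  steps:
    - [1,[25,-58,0],[0,0,0]]
    - [1,[25,-58,0],[0,0,0]]
    - [1,[25,-58,0],[0,0,0]]
    - [1,[25,-58,0],[0,0,0]]
    - [1,[25,-58,0],[0,0,0]]
    - [1,[25,-58,0],[0,0,0]]
    - [1,[25,-58,0],[0,0,0]]
    - [1,[0,0,0],[0,0,0]]

```text
time_s: 1.6
eef_pos: [0.4263, -0.2385, 0.3352]
tcp_rot: [-0.002, 0.998, -0.062, -0.0]
contact_force: [0.7, 0.0, -0.3]
gripper_width: -0.002
gripper_force: 0.0
```

```bash
cat >> h.py <<'E'
def here():
    "TCP in the cradle frame [mm], tool axes error, force in cradle axes"
    o=bot.get_obs(); c=np.load("cradle.npy"); M=R.from_euler("z",c[2]).as_matrix()
    p=M.T@(np.array(o["eef_pos"])-[c[0],c[1],0])*1000
    Q=R.from_matrix(M@np.diag([1.,-1,-1])).inv()*R.from_quat(np.roll(o["tcp_rot"],-1))
    print("t",round(o["time_s"],2),"tcp cradle mm",p.round(1),"tilt deg",np.degrees(Q.as_rotvec()).round(1),"F",(M.T@o["contact_force"]).round(1),"w",round(o["gripper_width"],3))
E
python3 -c "from h import *;here()"
```

```text
t 1.6 tcp cradle mm [ -81.  -321.7  335.2] tilt deg [ 0.2 -0.1 -0.7] F [ 0.6  0.1 -0.3] w -0.002
```

arm_command:
  steps:
    - [1,[16,-34,35],[0,0,0]]
    - [1,[16,-34,35],[0,0,0]]
    - [1,[16,-34,35],[0,0,0]]
    - [1,[16,-34,35],[0,0,0]]
    - [1,[17,-34,35],[0,0,0.7]]
    - [1,[0,0,0],[0,0,0]]

```text
time_s: 2.35
eef_pos: [0.5258, -0.0841, 0.1578]
tcp_rot: [-0.001, 0.997, -0.071, -0.003]
contact_force: [-0.9, -0.8, 0.1]
gripper_width: -0.003
gripper_force: 0.0
```

Run:
```python
from h import *
here(); snap("top","t1",(190,140,310,240),6)
```

```text
t 2.35 tcp cradle mm [  -3.4 -155.3  157.8] tilt deg [ 0.1 -0.4  0.4] F [-0.8 -1.   0.1] w -0.003
```

View pics/t1.png

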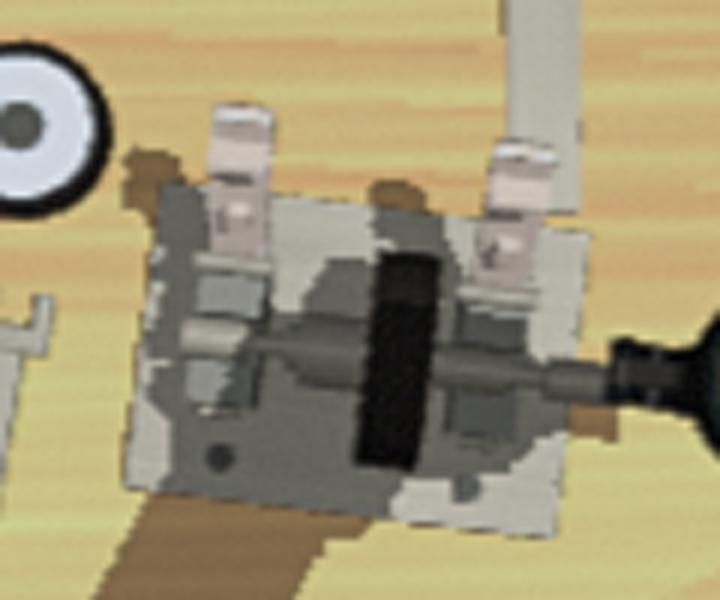

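The fingertips at (640,375) are in line with the right axle end at (608,380), with clearance. Next: descend and push left.

arm_command:
  steps:
    - [1,[3,0,50],[0,0,0]]
    - [1,[0,0,48],[0,0,0]]
    - [1,[0,0,0],[0,0,0]]
    - [1,[0,-12,0],[0,0,0]]
    - [1,[0,-8,0],[0,0,0]]
    - [1,[0,0,0],[0,0,0]]

```text
time_s: 3.15
eef_pos: [0.5344, -0.0661, 0.065]
tcp_rot: [-0.0, 0.997, -0.073, 0.002]
contact_force: [0.6, -0.2, 0.0]
gripper_width: 0.003
gripper_force: 0.0
```

```bash
python3 -c "from h import *;here()"
```

```text
t 3.15 tcp cradle mm [   2.7 -136.3   65. ] tilt deg [0.  0.2 0.5] F [ 0.7 -0.1  0. ] w 0.003
```

arm_command:
  steps:
    - [1,[-2,0,7],[0,0,0]]
    - [1,[0,-4,0],[0,0,0]]
    - [1,[0,-3,0],[0,0,0]]
    - [1,[0,-3,0],[0,0,0]]
    - [1,[0,-3,0],[0,0,0]]
    - [1,[0,-3,0],[0,0,0]]
    - [1,[0,0,0],[0,0,0]]

```text
time_s: 4.03
eef_pos: [0.5334, -0.0511, 0.0563]
tcp_rot: [-0.0, 0.997, -0.074, -0.0]
contact_force: [-1.1, -2.1, -1.4]
gripper_width: 0.0
gripper_force: 1.0
```

```bash
python3 -c "from h import *;here()"
```

```text
t 4.03 tcp cradle mm [  -0.3 -121.5   56.3] tilt deg [ 0.  -0.   0.7] F [-0.8 -2.3 -1.4] w 0.0
```

arm_command:
  steps:
    - [1,[0,-2,0],[0,0,0]]
    - [1,[0,-2,0],[0,0,0]]
    - [1,[0,-1,0],[0,0,0]]
    - [1,[0,-1,0],[0,0,0]]
    - [1,[0,0,0],[0,0,0]]

```text
time_s: 4.65
eef_pos: [0.5343, -0.0452, 0.0563]
tcp_rot: [-0.0, 0.997, -0.074, -0.0]
contact_force: [-1.2, -2.2, -1.0]
gripper_width: -0.001
gripper_force: 1.1
```

```bash
python3 -c "from h import *;here()"
```

```text
t 4.65 tcp cradle mm [  -0.2 -115.5   56.3] tilt deg [ 0.  -0.   0.7] F [-0.9 -2.3 -1. ] w -0.001
```

arm_command:
  steps:
    - [1,[0,-1,0],[0,0,0]]
    - [1,[0,-1,0],[0,0,0]]
    - [1,[0,-1,0],[0,0,0]]
    - [1,[0,0,0],[0,0,0]]

```text
time_s: 5.15
eef_pos: [0.5348, -0.0422, 0.0563]
tcp_rot: [-0.0, 0.997, -0.074, 0.0]
contact_force: [-0.1, -2.2, -1.1]
gripper_width: -0.002
gripper_force: 1.1
```

Run:
```python
from h import *
here(); snap("scene","s2",(215,170,310,240),8)
```

```text
t 5.15 tcp cradle mm [-1.000e-01 -1.126e+02  5.630e+01] tilt deg [0.  0.  0.7] F [ 0.2 -2.2 -1.1] w -0.002
```

View pics/s2.png

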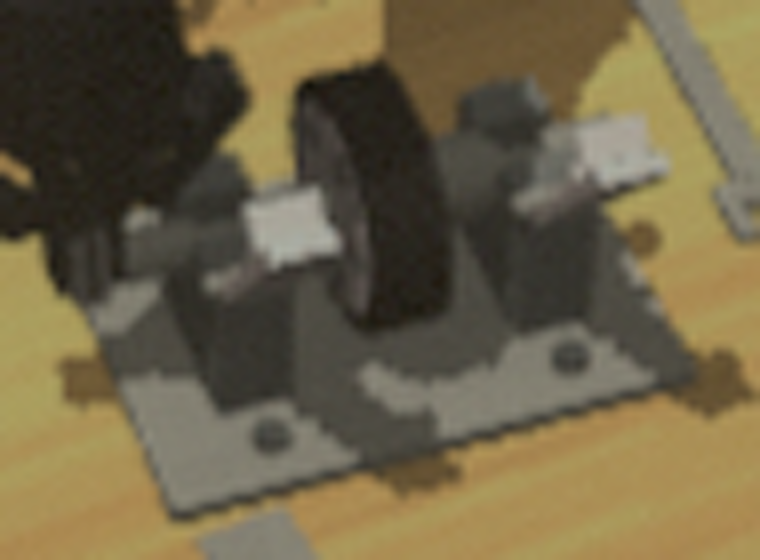

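The tyre moved from (330,200) to (370,195) and the hub at (470,185) nearly reaches the left block at (500,190). The push force is still only sliding friction at 2.2 N, so I continue in 1 mm steps until it rises.

arm_command:
  steps:
    - [1,[0,-1,0],[0,0,0]]
    - [1,[0,-1,0],[0,0,0]]
    - [1,[0,0,0],[0,0,0]]

```text
time_s: 5.58
eef_pos: [0.535, -0.0405, 0.0563]
tcp_rot: [0.0, 0.997, -0.074, -0.0]
contact_force: [-0.4, -2.8, -1.2]
gripper_width: 0.004
gripper_force: 1.4
```

```bash
python3 -c "from h import *;here()"
```

```text
t 5.58 tcp cradle mm [-1.000e-01 -1.109e+02  5.630e+01] tilt deg [-0.  -0.   0.7] F [ 0.  -2.8 -1.2] w 0.004
```

arm_command:
  steps:
    - [1,[0,-1,0],[0,0,0]]
    - [1,[0,-0.5,0],[0,0,0]]
    - [1,[0,0,0],[0,0,0]]

```text
time_s: 5.95
eef_pos: [0.5351, -0.0405, 0.0563]
tcp_rot: [0.001, 0.997, -0.074, -0.0]
contact_force: [-0.9, -6.0, -1.1]
gripper_width: 0.003
gripper_force: 3.0
```

```bash
python3 -c "from h import *;here()"
```

```text
t 5.95 tcp cradle mm [-1.000e-01 -1.108e+02  5.630e+01] tilt deg [-0.1 -0.   0.7] F [-0.1 -6.1 -1.1] w 0.003
```

The TCP stalled at −110.8 while the force rose to 6 N, so the hub is against the block. I back off and go behind the right cap.

arm_command:
  steps:
    - [1,[0,10,0],[0,0,0]]
    - [1,[0,10,0],[0,0,0]]
    - [1,[0,0,-50],[0,0,0]]
    - [1,[0,0,-50],[0,0,0]]
    - [1,[0,0,-50],[0,0,0]]
    - [1,[42,-24,0],[0,0,-0.7]]
    - [1,[42,-24,0],[0,0,0]]
    - [1,[41,-23,0],[0,0,0]]

```text
time_s: 6.95
eef_pos: [0.6674, -0.0051, 0.2068]
tcp_rot: [-0.0, 0.998, -0.068, 0.0]
contact_force: [1.2, -1.6, -0.6]
gripper_width: -0.001
gripper_force: 0.0
```

Run:
```python
from h import *
here(); snap("scene","s3",(205,150,325,240),6.5)
```

```text
t 6.95 tcp cradle mm [126.2 -57.9 206.8] tilt deg [ 0.1  0.  -0. ] F [ 1.4 -1.4 -0.6] w -0.001
```

View pics/s3.png

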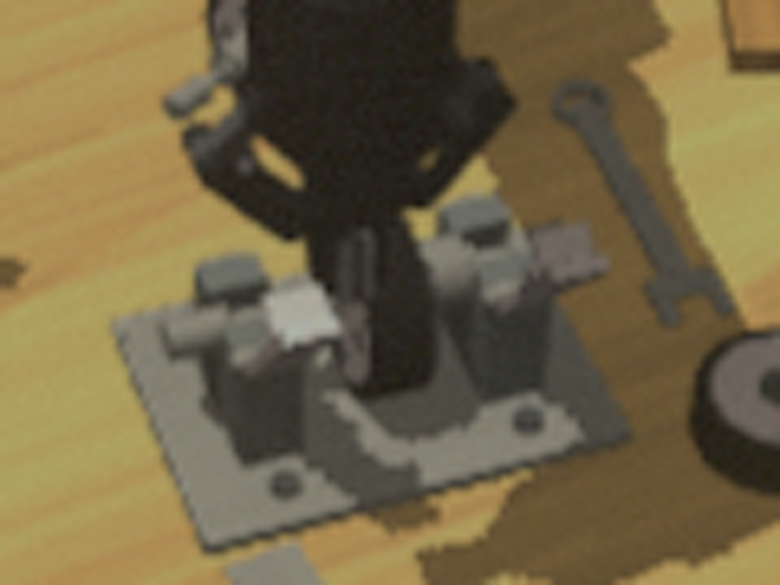

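Picture: tool tip at (360,235) is behind the caps, and the hub at (450,265) rests against the left block. I descend behind the right cap and swing it over.

arm_command:
  steps:
    - [1,[0,2,41],[0,0,0]]
    - [1,[0,0,41],[0,0,0]]
    - [1,[0,0,0],[0,0,0]]
    - [1,[-15,0,0],[0,0,0]]
    - [1,[-15,0,0],[0,0,0]]
    - [1,[-15,0,0],[0,0,0]]
    - [1,[-15,0,0],[0,0,0]]
    - [1,[0,0,0],[0,0,0]]

```text
time_s: 8.0
eef_pos: [0.609, 0.0003, 0.1286]
tcp_rot: [-0.001, 0.998, -0.068, 0.004]
contact_force: [0.7, 0.1, 5.9]
gripper_width: -0.0
gripper_force: 0.0
```

```bash
python3 -c "from h import *;here()"
```

```text
t 8.0 tcp cradle mm [ 67.7 -60.4 128.6] tilt deg [ 0.1  0.4 -0. ] F [0.6 0.2 5.9] w -0.0
```

arm_command:
  steps:
    - [1,[0,0,-10],[0,0,0]]
    - [1,[0,0,-10],[0,0,0]]
    - [1,[0,0,0],[0,0,0]]

```text
time_s: 8.38
eef_pos: [0.607, 0.0003, 0.1459]
tcp_rot: [-0.0, 0.998, -0.068, 0.001]
contact_force: [0.9, -0.6, 0.5]
gripper_width: 0.001
gripper_force: 0.5
```

Run:
```python
from h import *
here(); snap("scene","s4",(205,150,325,240),6.5)
```

```text
t 8.38 tcp cradle mm [ 65.7 -60.6 145.9] tilt deg [ 0.   0.1 -0. ] F [ 1.  -0.5  0.5] w 0.001
```

View pics/s4.png

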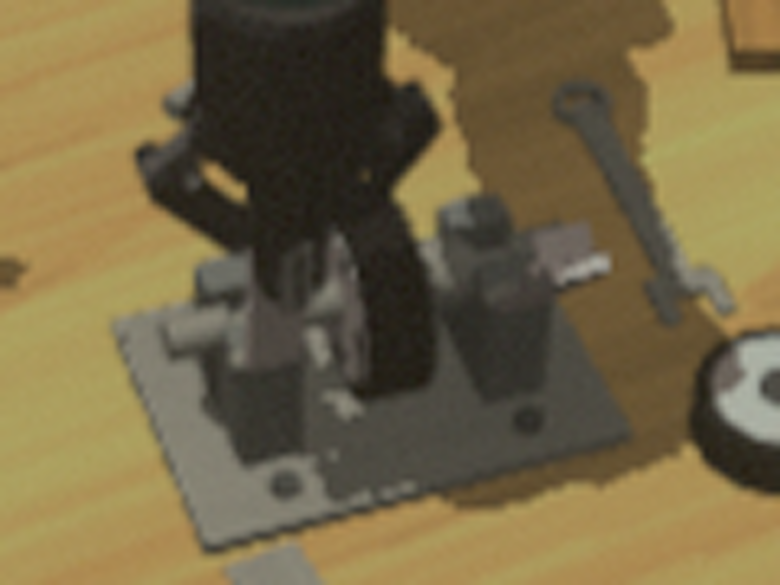

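Picture: the right cap now stands near upright at (275,300), in front of the fingertip at (275,285). The upward force is gone. I continue the swing along an arc.

arm_command:
  steps:
    - [1,[-18,0,0],[0,0,0]]
    - [1,[-17,0,0],[0,0,0]]
    - [1,[-16,0,4],[0,0,0]]
    - [1,[-15,0,10],[0,0,0]]
    - [1,[-12,0,12],[0,0,0]]
    - [1,[-7,0,12],[0,0,0]]
    - [1,[0,0,0],[0,0,0]]

```text
time_s: 9.3
eef_pos: [0.5206, 0.0118, 0.1054]
tcp_rot: [0.0, 0.998, -0.067, -0.002]
contact_force: [0.1, 0.2, 0.3]
gripper_width: 0.001
gripper_force: 0.0
```

```bash
python3 -c "from h import *;here()"
```

```text
t 9.3 tcp cradle mm [-21.5 -60.9 105.4] tilt deg [-0.  -0.2 -0. ] F [0.1 0.2 0.3] w 0.001
```

arm_command:
  steps:
    - [1,[0,0,-17],[0,0,0]]
    - [1,[-23,0,0],[0,0,0]]
    - [1,[0,0,14],[0,0,0]]
    - [1,[0,0,12],[0,0,0]]
    - [1,[0,0,3],[0,0,0]]
    - [1,[0,0,0],[0,0,0]]

```text
time_s: 10.05
eef_pos: [0.4996, 0.0149, 0.0936]
tcp_rot: [0.0, 0.998, -0.068, -0.0]
contact_force: [-1.3, 0.3, 0.6]
gripper_width: 0.002
gripper_force: 0.6
```

```bash
python3 -c "from h import *;here()"
```

```text
t 10.05 tcp cradle mm [-42.7 -60.8  93.6] tilt deg [-0. -0. -0.] F [-1.3  0.1  0.6] w 0.002
```

arm_command:
  steps:
    - [1,[0,0,2],[0,0,0]]
    - [1,[0,0,2],[0,0,0]]
    - [1,[0,0,2],[0,0,0]]
    - [1,[0,0,0],[0,0,0]]

```text
time_s: 10.55
eef_pos: [0.4997, 0.0147, 0.0878]
tcp_rot: [0.0, 0.998, -0.068, 0.0]
contact_force: [-0.7, 0.1, -0.4]
gripper_width: -0.0
gripper_force: 0.0
```

```bash
python3 -c "from h import *;here()"
```

```text
t 10.55 tcp cradle mm [-42.6 -60.9  87.8] tilt deg [-0.  0. -0.] F [-0.7  0.  -0.4] w -0.0
```

arm_command:
  steps:
    - [1,[0,0,1.5],[0,0,0]]
    - [1,[0,0,1.5],[0,0,0]]
    - [1,[0,0,0],[0,0,0]]

```text
time_s: 10.92
eef_pos: [0.4998, 0.0147, 0.0867]
tcp_rot: [-0.0, 0.998, -0.068, 0.001]
contact_force: [-2.9, 0.1, 15.8]
gripper_width: -0.004
gripper_force: 7.9
```

```bash
python3 -c "from h import *;here()"
```

```text
t 10.93 tcp cradle mm [-42.5 -60.9  86.7] tilt deg [ 0.   0.1 -0. ] F [-2.9 -0.3 15.8] w -0.004
```

Solid at z = 86.7 mm with 15.8 N, so the right cap is fully down. Now over to the left cap.

arm_command:
  steps:
    - [1,[0,0,-60],[0,0,0]]
    - [1,[0,0,-60],[0,0,0]]
    - [1,[42,-30,0],[0,0,0]]
    - [1,[42,-30,0],[0,0,0]]
    - [1,[42,-30,0],[0,0,0]]
    - [1,[43,-31,0],[0,0,0]]
    - [1,[0,0,0],[0,0,0]]

```text
time_s: 11.8
eef_pos: [0.6854, 0.1151, 0.2039]
tcp_rot: [-0.001, 0.998, -0.066, 0.001]
contact_force: [-1.6, -0.5, 0.7]
gripper_width: -0.0
gripper_force: 0.0
```

```bash
python3 -c "from h import *;here();snap('top','t5',(190,140,310,240),6)"
```

```text
t 11.8 tcp cradle mm [127.8  63.7 203.9] tilt deg [ 0.1  0.1 -0.2] F [-1.5 -0.7  0.7] w -0.0
```

View pics/t5.png

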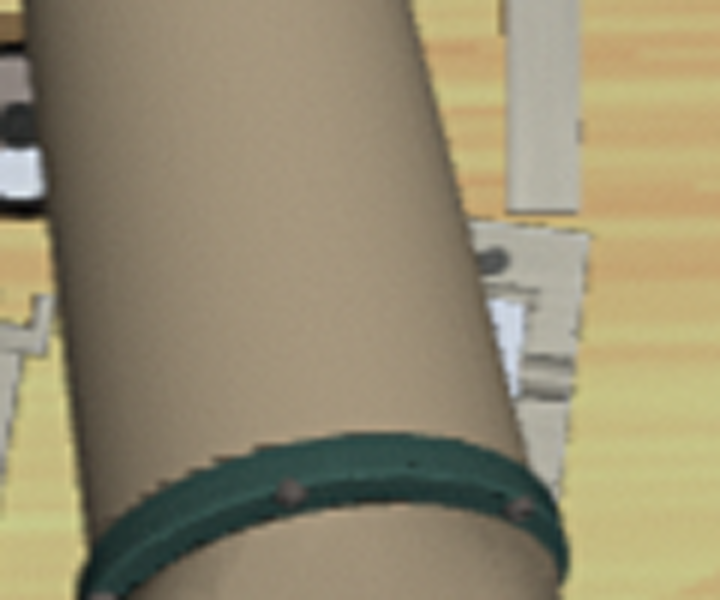

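Picture: the arm hides most of the cradle, but the right cap lies shut over its block at (510,345) and the axle end shows at (548,378). Now the left cap.

arm_command:
  steps:
    - [1,[0,3,33],[0,0,0]]
    - [1,[0,0,33],[0,0,0]]
    - [1,[0,0,0],[0,0,0]]
    - [1,[-15,0,0],[0,0,0]]
    - [1,[-15,0,0],[0,0,0]]
    - [1,[-15,0,0],[0,0,0]]
    - [1,[-15,0,0],[0,0,0]]
    - [1,[0,0,-8],[0,0,0]]

```text
time_s: 12.85
eef_pos: [0.6226, 0.117, 0.1491]
tcp_rot: [-0.0, 0.998, -0.068, 0.0]
contact_force: [0.0, 0.6, -0.8]
gripper_width: 0.002
gripper_force: 0.0
```

```bash
python3 -c "from h import *;here()"
```

```text
t 12.85 tcp cradle mm [ 65.3  57.1 149.1] tilt deg [ 0.  0. -0.] F [-0.1  0.6 -0.8] w 0.002
```

arm_command:
  steps:
    - [1,[-18,-2,3],[0,0,0]]
    - [1,[-17,0,0],[0,0,0]]
    - [1,[-16,0,4],[0,0,0]]
    - [1,[-15,0,10],[0,0,0]]
    - [1,[-12,0,12],[0,0,0]]
    - [1,[-7,0,12],[0,0,0]]
    - [1,[0,0,0],[0,0,0]]

```text
time_s: 13.72
eef_pos: [0.5389, 0.1304, 0.106]
tcp_rot: [0.0, 0.998, -0.068, -0.001]
contact_force: [-0.0, 0.7, 0.4]
gripper_width: 0.0
gripper_force: 0.0
```

arm_command:
  steps:
    - [1,[0,0,-17],[0,0,0]]
    - [1,[-23,0,0],[0,0,0]]
    - [1,[0,0,14],[0,0,0]]
    - [1,[0,0,12],[0,0,0]]
    - [1,[0,0,3],[0,0,0]]
    - [1,[0,0,0],[0,0,0]]

```text
time_s: 14.48
eef_pos: [0.5171, 0.1336, 0.094]
tcp_rot: [-0.0, 0.998, -0.068, 0.0]
contact_force: [-0.2, 0.6, 1.2]
gripper_width: -0.002
gripper_force: 1.0
```

```bash
python3 -c "from h import *;here()"
```

```text
t 14.47 tcp cradle mm [-41.4  59.3  94. ] tilt deg [ 0.  0. -0.] F [-0.2  0.6  1.2] w -0.002
```

arm_command:
  steps:
    - [1,[0,0,2],[0,0,0]]
    - [1,[0,0,2],[0,0,0]]
    - [1,[0,0,2],[0,0,0]]
    - [1,[0,0,1.5],[0,0,0]]
    - [1,[0,0,1.5],[0,0,0]]
    - [1,[0,0,0],[0,0,0]]

```text
time_s: 15.22
eef_pos: [0.5166, 0.1335, 0.0867]
tcp_rot: [-0.0, 0.998, -0.068, 0.0]
contact_force: [-4.4, -1.4, 17.8]
gripper_width: 0.002
gripper_force: 8.8
```

```bash
python3 -c "from h import *;here()"
```

```text
t 15.22 tcp cradle mm [-41.9  59.1  86.7] tilt deg [ 0.  0. -0.] F [-4.2 -2.  17.8] w 0.002
```

The left cap reads the same: 86.7 mm at 17.8 N. I lift clear and check before handing in.

arm_command:
  steps:
    - [1,[0,0,-50],[0,0,0]]
    - [1,[0,0,-60],[0,0,0]]
    - [1,[-40,0,-40],[0,0,0]]
    - [1,[-50,0,-20],[0,0,0]]
    - [1,[-10,50,0],[0,0,0]]
    - [1,[0,0,0],[0,0,0]]
    - [1,[0,0,0],[0,0,0]]

```text
time_s: 16.1
eef_pos: [0.4114, 0.0977, 0.2554]
tcp_rot: [-0.0, 0.998, -0.068, 0.001]
contact_force: [0.5, 0.2, -0.2]
gripper_width: -0.004
gripper_force: 0.0
```

```bash
python3 -c "from h import *;here();snap('scene','s6',(205,150,325,240),6.5)"
```

```text
t 16.1 tcp cradle mm [-141.3    9.4  255.4] tilt deg [0.  0.1 0. ] F [ 0.5  0.3 -0.2] w -0.004
```

View pics/s6.png

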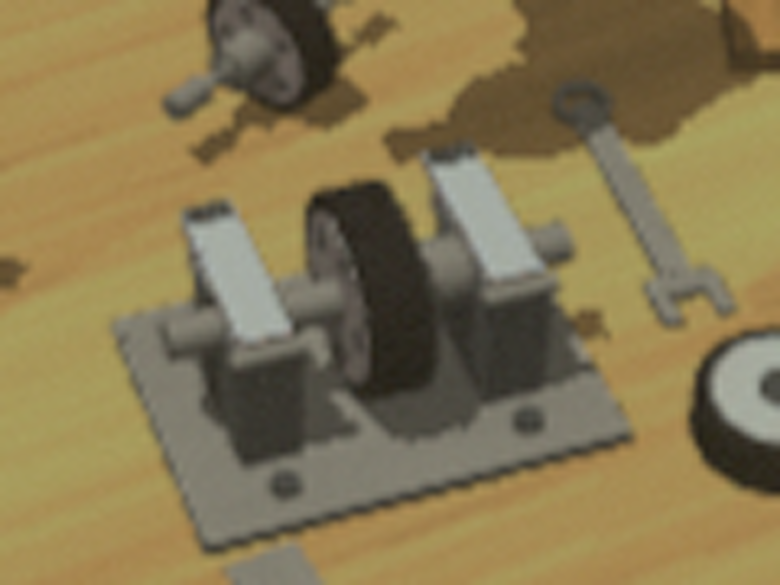

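Both caps lie level at (240,270) and (485,215). The hub at (450,265) is against the left block, the wheel is centred, and nothing else in view has moved. Handing in.

```bash
python3 -c "from plant import bot;print(bot.close_job())"
```

```text
the job is handed in; nothing more can be done
None
```

I slid the wheel home until its hub met the left block, pressed both caps fully shut, and handed the job in at about 16 s with the arm clear; the hand-in returned no verdict.

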